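# Unsnap the sufuria lid and push it off onto the block

## Task

Open the sufuria: press the red snap tab on its rim all the way down, then gently push the freed lid straight off the pot, past the pressed tab, until it lies flat on the wood-topped block next to it and no longer touches the pot. Only press and push with the fingertips: do not pinch the lid's handle, and do not lift or tip the lid. Leave the cup and the tongs where they are.

Things in the scene. Friction and masses are not known exactly. Their poses are not given: they have to be found in the camera images.
- pot: Fixed aluminium sufuria (small round cooking pot), rim 160 mm across, rim top 100 mm above the ledge. Origin: centre of its underside, on the ledge. Its +x axis points from the pot's centre through the red tab to the block: this is the way the lid slides off. On the rim: two steel lugs at y = +-79 mm and a steel keeper at x = -79 mm, all standing up to 11 mm above the rim; the keeper's nose reaches 8 mm in over the lid's rear edge, 4 mm above it.
- lid: Loose flat aluminium lid, a disc 150 mm across and 4 mm thick, 200 g (varies), lying on the pot's rim between lugs, keeper and tab with about 2 mm of play. Origin: centre of its underside. On top, through the centre and along the lid's y axis, stands a dark wooden bar handle 84 mm long, 14 mm thick (along x), from 10 to 32 mm above the origin (two thin posts below it). At the start the lid's x axis lies within 0.2 rad of the pot's.
- tab_pad (a point): Centre of the place to press, on the flat top of the red plastic snap tab (35 mm along pot x, 30 mm along pot y). It moves with the tab; it lies 100 mm from the pot's centre along pot x (25 mm clear of the lid's edge) and, tab up, 10 mm above the rim. The tab's top spans pot x = 77.5 to 112.5 mm.
- tab (a joint): How far the tab is pressed down, in m: 0 up (it stands in front of the lid's edge and stops the lid), 0.016 fully down (its top 6 mm below the rim, the lid can pass over). It slides straight down against about 5 N and stays where it is left.
- block: Fixed block with a flat light-wood top, 230 mm (x) by 220 mm (y), 96 mm high: its top is 4 mm below the pot's rim. Origin: centre of its near edge at ledge height, always 128 mm from the pot's centre along pot x; axes parallel to the pot's, its top spans x = 0 to 230 mm, y = -110 to 110 mm. The lid is clear of the rim when its centre is more than 155 mm from the pot's centre along pot x.
- cup: Bystander: loose blue plastic cup, 76 mm across, 90 mm high, beside the pot. Origin: centre of its underside.
- tongs: Bystander: loose steel tongs, 240 mm long, 8 mm high, lying on the ledge on the pot's other side. Origin: middle of the underside. (A fixed charcoal stove, 260 mm across and 212 mm high, also stands on the ledge well to the robot's right, over 0.5 m to its side, clear of the work.)
Mind the look-alikes: they are no part of the job. There is more than one size of the lid; the job needs the largest.

How it is judged (in metres and radians):
On the way, in this order (a step that is already met when the one before it is completed fails the run):
1. the tab is pressed down while the lid is still on its seat (value of joint tab above 0.0135 m and x of lid in the frame of pot below 0.015 m), for 0.1 s.
2. the lid is pushed along the rim over the pressed tab (x of lid in the frame of pot between 0.05 and 0.15 m and contact force between lid and pot above 0.05 N).
At the end, for the whole second after the job is handed in: The tab is down (over 12.5 mm) and the lid lies still and flat (within 0.03 rad) on the block's top, its underside within 3 mm of that height and its centre more than 153 mm from the pot's centre along pot x, not touching the pot (value of joint tab above 0.0125 m and x of lid in the frame of pot above 0.153 m and height (world z) of lid between 0.093 and 0.0985 m and angle between lid's own z axis and vertical below 0.03 rad and contact force between lid and pot below 0.05 N and contact force between lid and block above 0.5 N and linear speed of lid below 0.01 m/s).
It fails at once if the lid is lifted (20 mm above the rim) (height (world z) of lid above 0.12 m).
It fails at once if the lid is tipped (over 0.3 rad) (angle between lid's own z axis and vertical above 0.3 rad).
It fails at once if the lid is dropped off the block (height (world z) of lid below 0.08 m).
It fails at once if the lid is pinched or forced (over 25 N between fingers and lid) (contact force between the fingers and lid above 25 N).
It fails at once if the cup or the tongs are disturbed (moved over 20 mm, or the cup tipped) (distance of any of cup, tongs from where it was at the start of the episode above 0.02 m or angle between cup's own z axis and vertical above 0.3 rad).
It also fails if it takes over 48 s, if anything falls off the work surface, if the arm or the gripper's body presses on something with over 40 N, if the wrist force passes 120 N, or if a joint passes its speed limit or range.

## Robot

A 6-joint arm with a two-finger parallel gripper is mounted at the origin on the work surface. World frame = base frame: x ahead of the robot, y to its left, z up, the work surface at z = 0. Lengths are in mm, angles in rad, forces in N, time in s.
With the tool pointing down it reaches from about 225 to 875 mm from the base axis. Payload 3.4 kg.
Tool frame: the origin (TCP) lies at the very end of the fingers, on their centre line; the grasp point (between the pads) lies 19 mm behind it; x points along the fingers, y is the direction in which the jaws open and shut, and the axes are right-handed (so a half turn about x gives the same grasp; the last joint's range is limited). The gripper opens to 85 mm and grips with 20 to 120 N. Pads are 22 mm wide; open, the fingers measure 114 mm over their backs; the gripper's body (76 mm by 85 mm) begins 54 mm behind the grasp point. The pads swing forward as they close: fully open they stand 13 mm farther back than shut.
Start: joints at [-0.121, 0.276, 1.505, -0, 1.361, -0.121], TCP at [575.033, -0.009, 231.328] pointing down, gripper open.
Joint ranges: [-2.89, 2.89], [-0.75, 2.08], [0.22, 2.7], [-1.18, 4.32], [0.11, 2.71], [-2.7, 2.7]. Speed limits (rad/s): [2.57, 2.57, 3.14, 3.14, 3.14, 3.14].

## Interface

Orientations are given as a rotation vector (axis times angle).
In Python, from station import r gives the robot as it stands.
- The arm moves only by the tool move_arm, never from a script. Its argument "motion" is text: rows parted by semicolons, each of 7 numbers parted by spaces: the finger opening in cm, from 0 to 8.54, then the shift along the tool's x, y, z in cm, then the turn, a rotation vector about the tool's x, y, z in degrees. In form: fingers tx ty tz ax ay az; .... A call has 1 to 10 rows; each row is the pose to reach, as a shift and turn from the pose commanded when the call began, along the tool's axes at that moment; what a row does not reach only later rows make up. A row lasts 1/8 s, in which the tool goes at most 62.5 mm and 10.7 degrees, less where a joint would pass 70% of its speed; a pose out of reach is approached as far as the arm can. A call with a gripper value outside its range is refused whole. The fingers move at their own pace and stop on an object; "force" is the grip in N (left out, the last holds). Time passes only in rows, so rows that repeat a pose let the fingers close. It gives the time, the measured TCP pose, the force and the opening at its end, in the units of the state.
- r.state(): the state, without advancing time (a new reading comes with each control period).
- r.get_image(name): name is "scene" or "side" or "wrist"; returns a dict with "image" (400x640x3 uint8, red, green, blue), "depth" (400x640 float32, mm along the optical axis (not along the pixel's ray), 0 where there is no reading), "mtx" (3x3 intrinsics, pixels), "extrinsics" (4x4, takes a point from camera to world coordinates). Camera axes: x right, y up, looking along -z (the intrinsics and any distortion apply to the point x, -y, -z); pixel columns grow to the right and rows downward; lengths in mm; the calibration is good to about 2 mm. A picture is of the moment at which its call begins.
- r.close_job(): hands the job in, once; it reports no verdict.
Trained networks look in a picture, given as the dict that the camera call returned (one of the last four; its "shot" number tells which), for a name from the list of things; names that differ only in an ending like _2 or _b are one class to them, and where a whole thing is asked for, a point or a joint stands for the part that bears it (a point fixed in the world has none). Each returns a list of dicts, best first, with "score" (0 to 1); they miss things now and then, are a little off and sometimes report something else, mostly with a low value. They report only what shows in the picture. A call takes as long as a camera call. They do not tell look-alikes from the thing itself.
- r.cut_out(picture, target): "mask" (400x640 bool, what is visible of it) and "bbox" ([left, top, right, bottom] in pixels, round what is visible of it).
- r.spot_point(picture, target): "at" ([column, row] in pixels: a listed point, or the origin of a listed thing).
The state is a dict: "time_s": time; "joint_positions": joint angles; "dq": joint speeds; "joint_efforts": joint torques, N m; "ee_pos": TCP position; "tcp_rot": TCP orientation; "contact_force": force on the tool from outside, world axes, zero at the start; "moment": the same for the moment, N m; "finger_gap": opening from 0.0 (shut) to 1.0 (fully open).
Only numpy, scipy, OpenCV 4.12 (cv2) and the standard library are available. Lean on these libraries where they do the work, as an engineer would, in place of code of your own. Each camera call takes 0.05 s, during which the arm holds its last target.

## Working session

There is one attempt and no reset: what is moved stays moved. The work goes in short steps, Python scripts to look and compute and a tool call to move; the robot and the scene stay as the last step left them, time stands still between calls to the robot, and variables do not carry over. Pictures are saved under pics/ and viewed, and the job is handed in when it is done.

Besides the shell and the picture viewer there is one more tool, called as name(argument=value, ...) on one line, values as JSON. move_arm: Moves the arm, as the interface text tells. Its arguments: {"type":"object","properties":{"motion":{"type":"string"},"force":{"type":"number"}},"required":["motion"]}

```bash
mkdir -p pics
cat > h.py <<'E'
import numpy as np, cv2
from station import r
from scipy.spatial.transform import Rotation as R
def cloud(p):
    d=p["depth"];K=p["mtx"];h,w=d.shape
    u,v=np.meshgrid(np.arange(w),np.arange(h))
    X=(u-K[0,2])/K[0,0]*d;Y=(v-K[1,2])/K[1,1]*d
    P=np.stack([X,-Y,-d,np.ones_like(d)],-1)
    return (P@np.array(p["extrinsics"]).T)[...,:3]
def save(p,n): cv2.imwrite("pics/"+n,p["image"][...,::-1])
E
python3 - <<'E'
from h import *
for n in ["scene","side"]:
    p=r.get_image(n);save(p,n+"1.png");C=cloud(p)
    print(n,{k:(v if k!='extrinsics' else np.round(v,2).tolist()) for k,v in p.items() if k in('mtx','extrinsics','shot')}, p.keys())
    for t in ["pot","lid","tab_pad","tab","block","cup","tongs"]:
        for s in r.spot_point(p,t)[:3]:
            c,w=map(int,np.round(s["at"]));print(t,"spot",round(s["score"],2),c,w,np.round(C[min(max(w,0),399),min(max(c,0),639)]))
        for s in r.cut_out(p,t)[:3]:
            m=s["mask"]&(p["depth"]>0);print(t,"cut",round(s["score"],2),s["bbox"],np.round(np.median(C[m],0)))
print(r.state())
E
```

```text
scene {'mtx': array([[365.163055  ,   0.        , 319.13279971],
       [  0.        , 365.163055  , 202.87004421],
       [  0.        ,   0.        ,   1.        ]]), 'extrinsics': [[-0.1, -0.62, 0.77, 1284.01], [0.99, -0.05, 0.09, 128.28], [-0.02, 0.78, 0.63, 676.4], [0.0, 0.0, 0.0, 1.0]], 'shot': 1} dict_keys(['image', 'depth', 'mtx', 'extrinsics', 'shot'])
pot spot 0.62 299 211 [544. -10.  46.]
pot cut 0.82 [272.0, 161.7, 328.1, 219.8] [537.   8.  72.]
pot cut 0.44 [274.3, 165.4, 329.7, 196.3] [485. -11. 106.]
lid spot 0.93 350 287 [753. 135.   5.]
lid spot 0.85 368 198 [420. 177.   5.]
lid spot 0.71 301 178 [474. -12. 105.]
lid cut 0.95 [350.2, 188.7, 385.6, 209.1] [423. 180.   5.]
lid cut 0.86 [326.2, 265.4, 372.6, 301.7] [749. 132.   5.]
lid cut 0.69 [274.8, 163.6, 328.4, 200.4] [487. -13. 106.]
tab_pad spot 0.44 282 194 [559. -49. 112.]
tab_pad cut 0.59 [276.7, 188.3, 290.6, 206.0] [570. -45. 110.]Traceback (most recent call last):
  File "<stdin>", line 6, in <module>
ValueError: it knows: block, cup, lid, pot, tab_pad, tongs
```

Run:
```python
from h import *
for n in ["scene","side","wrist"]:
    p=r.get_image(n);save(p,n+"1.png");C=cloud(p);np.savez(n+"1.npz",C=C,I=p["image"],K=p["mtx"],E=p["extrinsics"])
    print(n)
    for t in ["pot","lid","tab_pad","block","cup","tongs"]:
        for s in r.spot_point(p,t)[:3]:
            c,w=map(int,np.round(s["at"]));print(t,"spot",round(s["score"],2),c,w,np.round(C[min(max(w,0),399),min(max(c,0),639)]))
        for s in r.cut_out(p,t)[:3]:
            m=s["mask"]&(p["depth"]>0);print(t,"cut",round(s["score"],2),s["bbox"],np.round(np.median(C[m],0)))
print(r.state())
```

```text
scene
pot spot 0.97 300 207 [543.  -7.  60.]
pot cut 0.9 [269.3, 164.5, 329.4, 221.6] [538.   7.  73.]
lid spot 0.87 346 281 [750. 125.  22.]
lid spot 0.81 301 182 [494.  -9. 106.]
lid spot 0.6 366 196 [410. 171.   4.]
lid cut 0.96 [327.1, 265.0, 369.7, 304.2] [749. 132.   5.]
lid cut 0.82 [349.7, 185.4, 389.9, 209.4] [422. 180.   5.]
lid cut 0.56 [273.3, 163.5, 327.7, 198.0] [486. -12. 107.]
tab_pad spot 0.73 281 195 [560. -51. 110.]
tab_pad cut 0.52 [275.2, 188.5, 293.8, 208.6] [568. -46. 110.]
tab_pad cut 0.21 [275.4, 164.4, 330.7, 198.6] [487. -12. 107.]
block cut 0.83 [179.4, 199.4, 320.7, 318.7] [750. -84.  97.]
cup cut 0.88 [340.5, 206.4, 372.7, 253.8] [624. 145.  62.]
tongs spot 0.82 233 198 [ 456. -224.    9.]
tongs cut 0.81 [199.5, 175.6, 257.4, 226.4] [ 437. -218.    8.]
tongs cut 0.49 [179.7, 197.3, 317.4, 316.6] [751. -85.  97.]
side
pot spot 0.6 387 243 [441.  45.  42.]
pot cut 0.75 [346.7, 174.6, 427.0, 260.9] [447.  40.  53.]
lid spot 0.71 386 201 [470.   2. 106.]
lid spot 0.64 362 302 [414. 184.  10.]
lid spot 0.63 248 232 [739. 128.   3.]
lid cut 0.88 [333.7, 282.6,
[... 1376 characters left out ...]
346.6] [ 489. -216.    5.]
{'time_s': 2.3, 'joint_positions': array([-1.21026368e-01,  2.75899338e-01,  1.50490355e+00, -2.05040236e-05,
        1.36068894e+00, -1.20949696e-01]), 'dq': array([ 0.00011719,  0.00101687, -0.00065814, -0.00031217, -0.00134088,
        0.00042589]), 'joint_efforts': array([-1.59736933e-04, -4.16652632e+01, -2.46094573e+01, -2.01595794e-04,
        3.26161080e-04,  7.25535386e-06]), 'ee_pos': array([ 5.75034061e+02, -3.20562224e-02,  2.31326973e+02]), 'tcp_rot': array([ 1.20927544,  1.20906981, -1.20919613]), 'contact_force': array([ 0.04612816,  0.68522169, -0.43602814]), 'moment': array([-0.01704424, -0.04461803, -0.00682243]), 'finger_gap': 0.9986050581272061}
```

View pics/scene1.png

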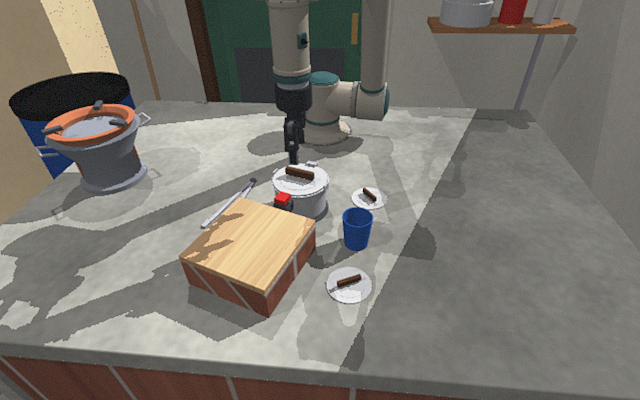

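View pics/side1.png

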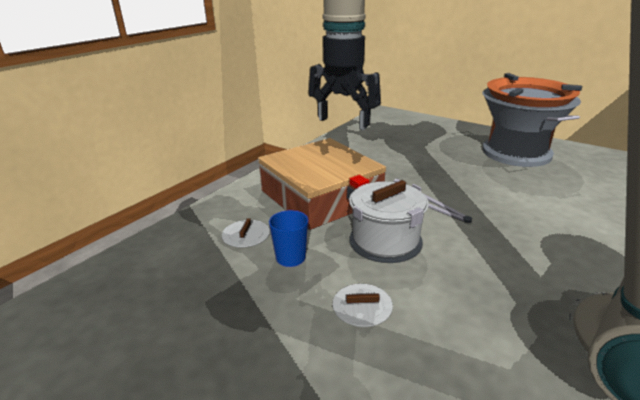

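View pics/wrist1.png

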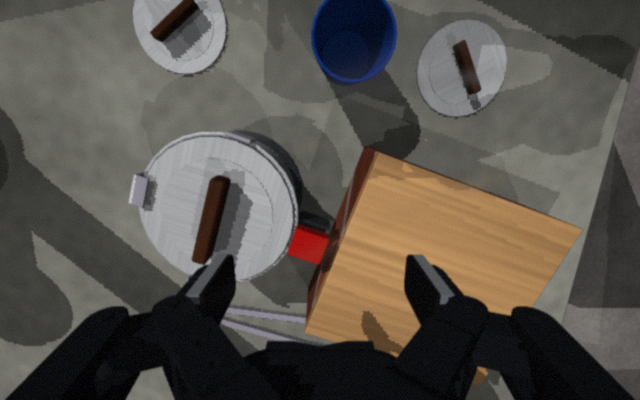

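The lid on the pot is in wrist view at about (217,215), the red tab at (308,243) and the keeper at (138,190). The two small lids on the ledge are look-alikes. Next I fit the geometry from depth.

```bash
cat > fit.py <<'E'
from h import *
from scipy.optimize import least_squares
import sys
def fitcirc(P):
    f=lambda q:np.hypot(P[:,0]-q[0],P[:,1]-q[1])-q[2]
    s=least_squares(f,[*P.mean(0),75],loss='soft_l1');return s.x
def ana(C,I):
    I=I.astype(int);rd=(I[...,0]>110)&(I[...,1]<70)&(I[...,2]<70)
    near=(C[...,0]>350)&(C[...,0]<950)&(abs(C[...,1]+50)<250)
    m=rd&near&(C[...,2]>88)&(C[...,2]<116)
    z=C[m]
    if len(z)>5:
        top=z[abs(z[:,2]-np.median(z[:,2]))<3]
        rc=cv2.minAreaRect(top[:,:2].astype(np.float32));print(" red n",len(z),"topz",np.median(z[:,2]).round(1),"c",np.round(rc[0]),"size",np.round(rc[1]),rc[2],"mean",np.round(top.mean(0),1))
    wood=near&(abs(C[...,2]-96)<5)&(I[...,0]-I[...,2]>40)&~rd&(I[...,1]>80)
    m8=cv2.morphologyEx(wood.astype(np.uint8),cv2.MORPH_OPEN,np.ones((3,3)))
    n,l,s,_=cv2.connectedComponentsWithStats(m8);k=1+np.argmax(s[1:,4]);B=C[l==k]
    rc=cv2.minAreaRect(B[:,:2].astype(np.float32))
    print(" block z",np.median(B[:,2]).round(1),"c",np.round(rc[0],1),"size",np.round(rc[1],1),"ang",round(rc[2],2),np.round(cv2.boxPoints(rc)).tolist())
    g=near&(C[...,2]>110)&(C[...,2]<140)&(I.max(-1)<110)&(I[...,0]-I[...,2]>10)&(np.hypot(C[...,0]-490,C[...,1]+10)<(float(sys.argv[2]) if len(sys.argv)>2 else 70))
    H=C[g];H=H[H[:,2]>np.percentile(H[:,2],60)-3]
    rc=cv2.minAreaRect(H[:,:2].astype(np.float32));print(" handle n",len(H),"z",np.median(H[:,2]).round(1),np.round(rc[0],1),np.round(rc[1],1),round(rc[2],1))
E
cat > f1.py <<'E'
from fit import *
for n in ["scene","side","wrist"]:
    d=np.load(n+"1.npz");print(n);C,I=d["C"],d["I"];ana(C,I)
    # lid top: grey z 100..108
    g=(abs(C[...,2]-105)<6)&(np.hypot(C[...,0]-485,C[...,1]+8)<100)&(np.ptp(I.astype(int),axis=-1)<40)
    P=C[g][:,:2].astype(np.float32);h=cv2.convexHull(P)[:,0];c,rad=cv2.minEnclosingCircle(P)
    print(" circ",np.round(c,1),round(rad,1),"hullfit",np.round(fitcirc(h),1),"z",np.median(C[g][:,2]).round(1))
    k=(C[...,2]>108.5)&(C[...,2]<116)&(np.hypot(C[...,0]-485,C[...,1]+8)<95)&(np.hypot(C[...,0]-485,C[...,1]+8)>65)&(np.ptp(I.astype(int),axis=-1)<40)
    m,l,s,_=cv2.connectedComponentsWithStats(k.astype(np.uint8))
    for i in range(1,m):
        if s[i,4]>4: print("  high",s[i,4],np.round(C[l==i].mean(0),1))
E
python3 f1.py
```

```text
scene
 red n 123 topz 111.0 c [567. -47.] size [29. 31.] 70.45023345947266 mean [567.5 -46.9 111.4]
 block z 97.3 c [702.5 -97.2] size [221.1 231.7] ang 70.17 [[556.0, -162.0], [774.0, -241.0], [849.0, -33.0], [631.0, 46.0]]
 handle n 98 z 130.7 [477.8 -13.8] [78.2  9.5] 71.1
 circ [471.3 -13.4] 81.8 hullfit [473.2 -13.5  79.3] z 106.0
  high 36 [404.9  10.6 112. ]
  high 6 [446.2 -88.  109.4]
side
 red n 162 topz 109.3 c [562. -45.] size [31. 33.] 72.25001525878906 mean [560.4 -43.5 109.7]
 block z 96.2 c [702.  -97.5] size [221.7 232.8] ang 70.33 [[555.0, -163.0], [774.0, -241.0], [849.0, -32.0], [630.0, 46.0]]
 handle n 196 z 130.6 [472.9 -13. ] [83.  13.2] 71.3
 circ [472.6 -13.8] 81.4 hullfit [472.5 -12.6  78.7] z 104.5
  high 73 [404.3  12.1 110.8]
wrist
 red n 946 topz 109.4 c [563. -47.] size [30. 35.] 70.29264831542969 mean [563.4 -46.5 109.4]
 block z 95.4 c [702.4 -97.6] size [219.8 230. ] ang 70.07 [[557.0, -162.0], [773.0, -240.0], [848.0, -34.0], [632.0, 45.0]]
 handle n 1328 z 131.3 [474.9 -14.4] [83.1 14.3] 71.7
 circ [474.3 -14.4] 81.4 hullfit [474.3 -14.6  79.2] z 104.1
  high 472 [405.7  10.9 110.5]
```

move_arm(motion="0 6 -0.71 4.91 -70.2 0 0;0 6 -0.71 4.91 -70.2 0 0;0 6 -0.71 4.91 -70.2 0 0;0 8 -0.71 4.91 -70.2 0 0;0 8 -0.71 4.91 -70.2 0 0;0 8 -0.71 4.91 -70.2 0 0;0 8 -0.71 4.91 -70.2 0 0;0 8 -0.71 4.91 -70.2 0 0;0 8 -0.71 4.91 -70.2 0 0", force=40)

```text
time_s: 3.42
ee_pos: [568.0, -49.1, 151.3]
tcp_rot: [0.272, 1.553, -0.272]
contact_force: [-0.4, -0.6, 0.6]
finger_gap: 0.001
```

Run:
```python
from h import *
for n in ["wrist","side"]:
    p=r.get_image(n);save(p,n+"2.png")
s=r.state();print(s);print(R.from_rotvec(s["tcp_rot"]).as_matrix().round(3))
```

```text
{'time_s': 3.525, 'joint_positions': array([-2.08306502e-01,  3.23928664e-01,  1.64216568e+00, -1.29454477e-05,
        1.17531576e+00, -1.43264354e+00]), 'dq': array([ 0.00063306,  0.00084786, -0.00111244,  0.00117943, -0.0005922 ,
       -0.00223242]), 'joint_efforts': array([-1.46232920e-03, -4.24382758e+01, -2.25219566e+01, -4.32601018e-04,
       -4.29446454e-04,  7.27751452e-03]), 'ee_pos': array([567.98112125, -49.12672438, 151.35012329]), 'tcp_rot': array([ 0.27183716,  1.55346372, -0.27186609]), 'contact_force': array([-0.30239359,  0.29021775,  0.435189  ]), 'moment': array([-0.01011917,  0.03930427,  0.00516002]), 'finger_gap': -0.0002155281671458667}
[[ 0.     0.34   0.941]
 [-0.     0.941 -0.34 ]
 [-1.     0.     0.   ]]
```

View pics/wrist2.png

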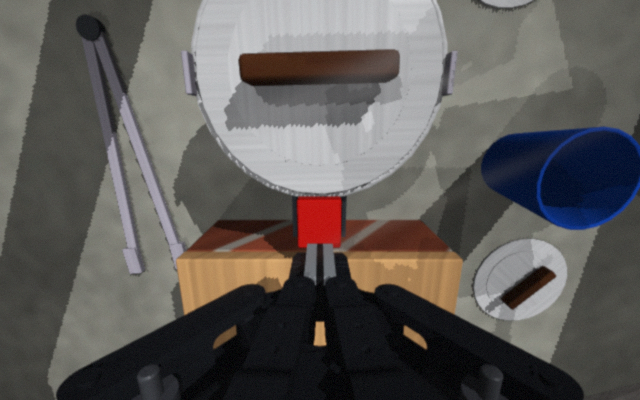

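View pics/side2.png

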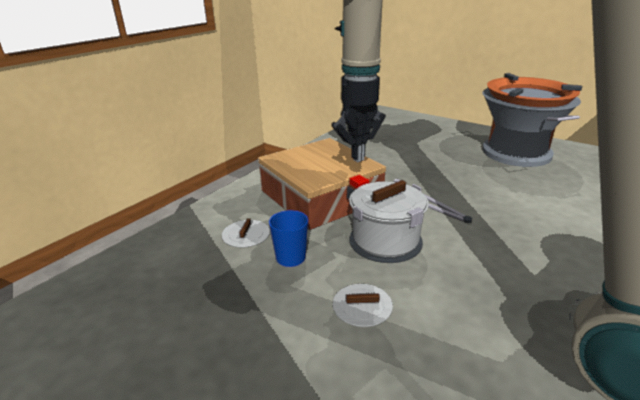

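The fingers are shut and centred above the tab (red at (320,220)). Tool z now lies along pot x. Pressing down.

move_arm(motion="0 3 0 0 0 0 0;0 3.8 0 0 0 0 0;0 4.4 0 0 0 0 0;0 4.8 0 0 0 0 0;0 5.2 0 0 0 0 0;0 5.5 0 0 0 0 0;0 5.5 0 0 0 0 0")

```text
time_s: 4.4
ee_pos: [568.5, -49.2, 96.6]
tcp_rot: [0.271, 1.552, -0.271]
contact_force: [0.3, -0.7, -0.2]
finger_gap: -0.001
```

move_arm(motion="0 0.1 0 0 0 0 0;0 0.2 0 0 0 0 0;0 0.3 0 0 0 0 0")

```text
time_s: 4.78
ee_pos: [568.7, -49.2, 94.0]
tcp_rot: [0.271, 1.552, -0.271]
contact_force: [-2.0, 0.1, 12.1]
finger_gap: 0.003
```

Run:
```python
from h import *
print(r.state()["ee_pos"],r.state()["contact_force"])
for n in ["wrist","side"]:
    p=r.get_image(n);save(p,n+"3.png")
    cv2.imwrite("pics/"+n+"3z.png",cv2.resize(p["image"][120:280,300:460] if n=="side" else p["image"][100:300,200:450],None,fx=3,fy=3)[...,::-1])
```

```text
[568.67542643 -49.22540179  93.97168748] [-2.04512511  0.06598023 12.12567206]
```

View pics/wrist3z.png

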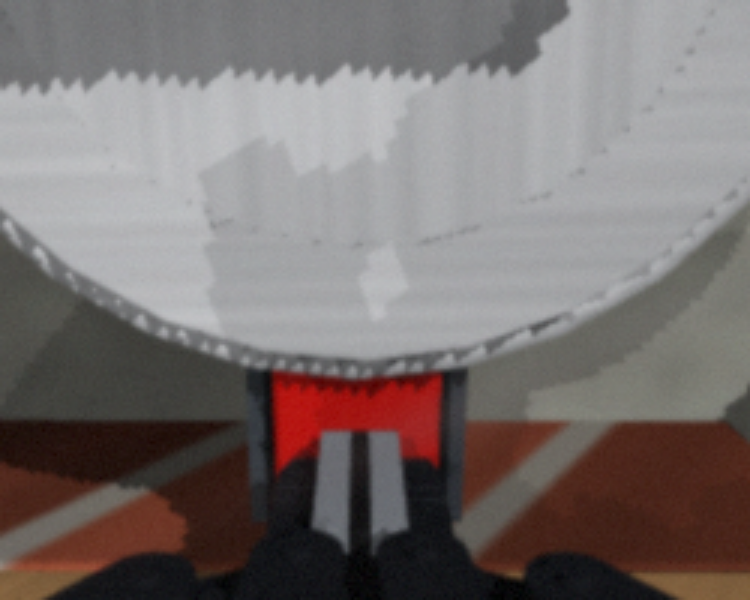

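View pics/side3z.png

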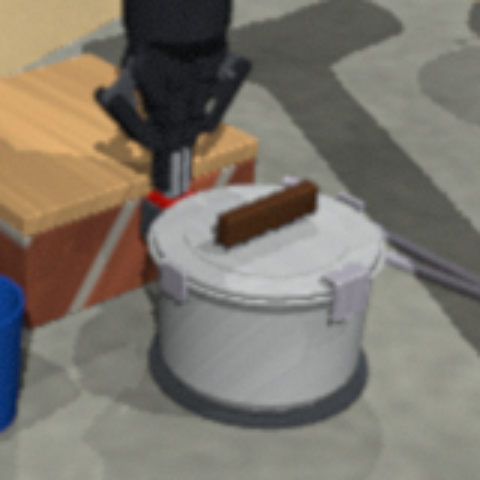

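The tab is bottomed: tip at z=94 with 12 N. Hold briefly, rise, and go behind the handle with the fingers spread.

move_arm(motion="0 0 0 0 0 0 0;0 0 0 0 0 0 0;0 -3 0 0 0 0 0;0 -6.6 0 0 0 0 0;4.5 -6.6 0 -5 0 0 0;4.5 -6.6 0 -10 0 0 0;4.5 -6.6 0 -13 0 0 0;4.5 -6.6 0 -13 0 0 0;4.5 -6.6 0 -13 0 0 0;4.5 -6.6 0 -13 0 0 0")

```text
time_s: 6.12
ee_pos: [447.2, -5.6, 159.3]
tcp_rot: [0.271, 1.552, -0.271]
contact_force: [0.6, -0.4, 0.4]
finger_gap: 0.529
```

Run:
```python
from fit import *
print(r.state()["ee_pos"],r.state()["contact_force"],r.state()["finger_gap"])
for n in ["wrist","scene","side"]:
    p=r.get_image(n);save(p,n+"4.png");C=cloud(p);print(n)
    try: ana(C,p["image"])
    except Exception as e: print(e)
```

```text
[447.21994921  -5.56686703 159.27470328] [ 0.56805136 -0.3783528   0.37247435] 0.5285311671522689
wrist
 red n 87 topz 93.4 c [555. -44.] size [28.  5.] 69.32701873779297 mean [555.  -44.   93.3]
 block z 94.1 c [632.1  41.2] size [10.  4.] ang 34.05 [[627.0, 40.0], [629.0, 37.0], [637.0, 42.0], [635.0, 46.0]]
 handle n 1557 z 131.2 [473.4 -14.9] [56.5 13.9] 71.3
scene
 red n 109 topz 95.3 c [566. -48.] size [29. 33.] 69.97743225097656 mean [566.8 -47.2  95.3]
 block z 97.2 c [702.1 -97.5] size [221.6 232.4] ang 70.31 [[555.0, -163.0], [774.0, -241.0], [849.0, -32.0], [630.0, 46.0]]
 handle n 112 z 131.1 [477.9 -14.1] [79.9 11.3] 73.0
side
 red n 67 topz 93.9 c [567. -48.] size [30. 22.] 72.41846466064453 mean [568.6 -46.5  94. ]
 block z 96.2 c [701.4 -97.9] size [222.8 231.8] ang 69.87 [[554.0, -163.0], [772.0, -242.0], [849.0, -33.0], [631.0, 47.0]]
 handle n 201 z 131.0 [472.6 -13.5] [83.1 14.7] 70.4
```

View pics/wrist4.png

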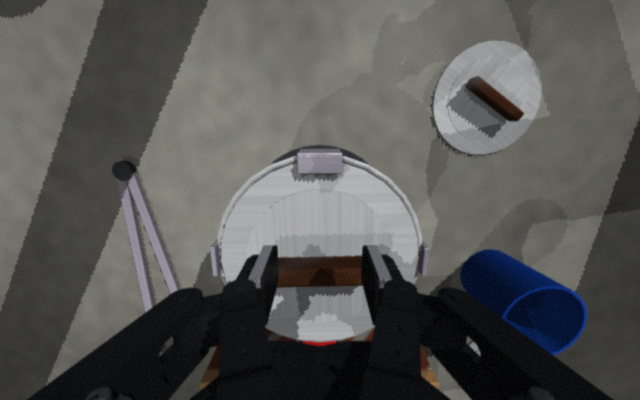

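View pics/side4.png

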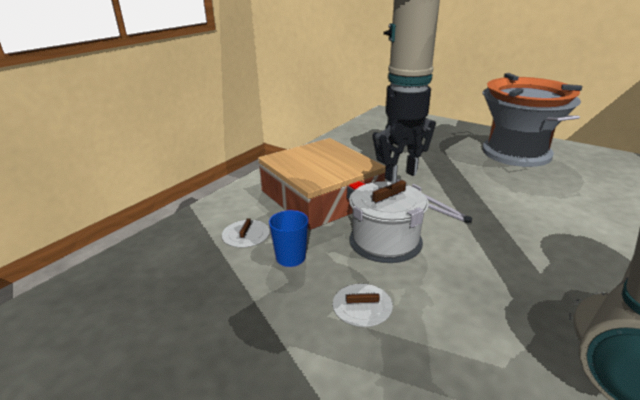

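Tab top is at z=94 (down) in all three views, the lid is still seated, and the fingertips are behind the bar. Now descend and bring the tips up to the handle's rear face.

move_arm(motion="4.5 2 0 0 0 0 0;4.5 4 0 0 0 0 0;4.5 4.8 0 0 0 0 0;4.5 4.8 0 0 0 0 0;4.5 4.8 0 0.4 0 0 0;4.5 4.8 0 0.8 0 0 0;4.5 4.8 0 1.2 0 0 0;4.5 4.8 0 1.6 0 0 0;4.5 4.8 0 2 0 0 0;4.5 4.8 0 2.4 0 0 0")

```text
time_s: 7.52
ee_pos: [468.2, -13.2, 111.3]
tcp_rot: [0.271, 1.554, -0.271]
contact_force: [-1.5, -0.1, 1.5]
finger_gap: 0.526
```

```bash
cat > chk.py <<'E'
from fit import *
k=sys.argv[1];s=r.state();print(s["ee_pos"].round(1),s["contact_force"].round(1))
for n in ["wrist","side"]:
    p=r.get_image(n);save(p,n+k+".png");C=cloud(p);print(n)
    try: ana(C,p["image"])
    except Exception as e: print(e)
E
python3 chk.py 5
```

```text
[468.2 -13.2 111.3] [-1.5 -0.1  1.5]
wrist
attempt to get argmax of an empty sequence
side
 red n 25 topz 94.0 c [575. -50.] size [30.  9.] 84.08357238769531 mean [575.  -47.5  94.1]
 block z 96.2 c [701.9 -98.7] size [224.1 234.1] ang 70.05 [[554.0, -164.0], [774.0, -244.0], [850.0, -33.0], [630.0, 47.0]]
 handle n 100 z 131.2 [484.8 -14.4] [75.5 16.9] 71.1
```

View pics/wrist5.png

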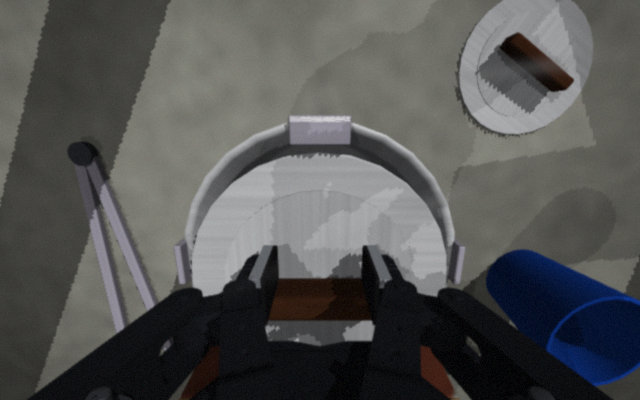

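View pics/side5.png

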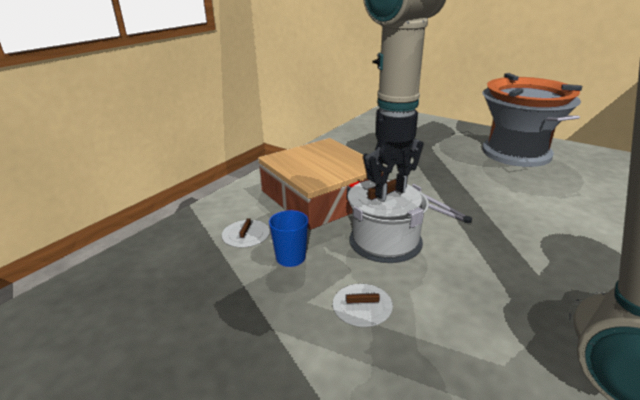

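The lid slides freely (about 12 mm so far, 1.5 N), straight and flat. Continuing.

move_arm(motion="4.5 0 0 0.8 0 0 0;4.5 0 0 1.6 0 0 0;4.5 0 0 2.4 0 0 0;4.5 0 0 3.2 0 0 0;4.5 0 0 4 0 0 0;4.5 0 0 4.8 0 0 0;4.5 0 0 5.6 0 0 0;4.5 0 0 6.4 0 0 0;4.5 0 0 7 0 0 0;4.5 0 0 7 0 0 0")

```text
time_s: 8.88
ee_pos: [535.0, -37.2, 111.4]
tcp_rot: [0.271, 1.552, -0.271]
contact_force: [0.9, -1.1, -0.3]
finger_gap: 0.525
```

```bash
python3 chk.py 6 150
```

```text
[535.  -37.2 111.4] [ 0.9 -1.1 -0.3]
wrist
 block z 95.5 c [656.7   7.3] size [60.5 16.5] ang 17.64 [[625.0, 6.0], [630.0, -10.0], [688.0, 9.0], [683.0, 24.0]]
 handle n 2398 z 130.9 [552.8 -43.3] [51.4 15.5] 69.1
side
 block z 96.2 c [701.8 -95.5] size [220.9 234.3] ang 69.07 [[553.0, -157.0], [772.0, -241.0], [851.0, -34.0], [632.0, 49.0]]
 handle n 101 z 130.3 [552.5 -37. ] [72.  20.9] 75.6
```

View pics/side6.png

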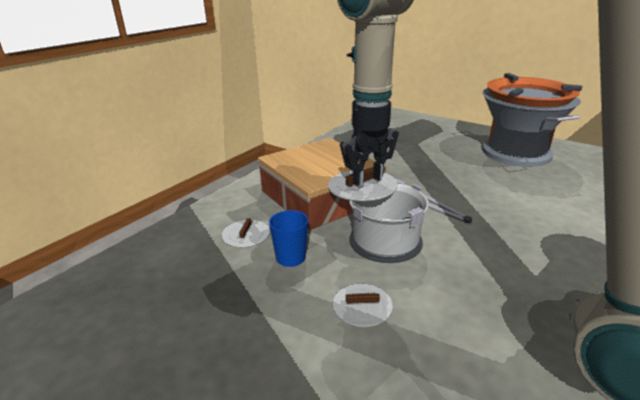

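View pics/wrist6.png

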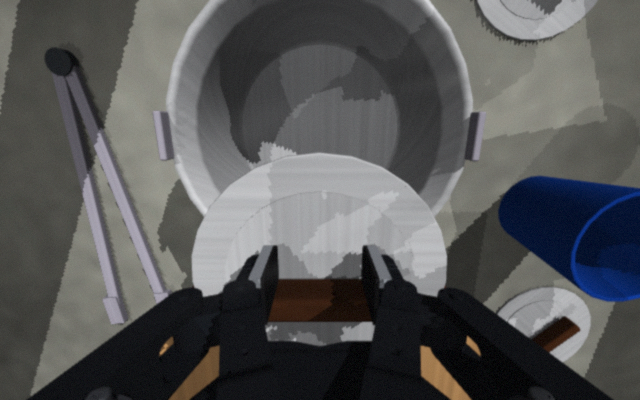

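Lid centre is now at about x=84 mm in the pot frame, flat and over the gap. Pushing on, with an easy finish.

move_arm(motion="4.5 0 0 0.8 0 0 0;4.5 0 0 1.6 0 0 0;4.5 0 0 2.4 0 0 0;4.5 0 0 3.2 0 0 0;4.5 0 0 4 0 0 0;4.5 0 0 4.8 0 0 0;4.5 0 0 5.6 0 0 0;4.5 0 0 6.4 0 0 0;4.5 0 0 7 0 0 0;4.5 0 0 7.2 0 0 0")

```text
time_s: 10.22
ee_pos: [602.2, -61.5, 111.3]
tcp_rot: [0.271, 1.554, -0.271]
contact_force: [-1.5, 0.4, 1.3]
finger_gap: 0.528
```

move_arm(motion="4.5 0 0 0.6 0 0 0;4.5 0 0 1.2 0 0 0;4.5 0 0 1.8 0 0 0;4.5 0 0 2.4 0 0 0;4.5 0 0 2.8 0 0 0;4.5 0 0 3 0 0 0;4.5 0 0 3 0 0 0")

```text
time_s: 11.1
ee_pos: [630.4, -71.6, 111.4]
tcp_rot: [0.271, 1.553, -0.271]
contact_force: [-0.6, 0.3, -0.2]
finger_gap: 0.528
```

```bash
python3 chk.py 7 250
```

```text
[630.4 -71.6 111.4] [-0.6  0.3 -0.2]
wrist
 red n 3068 topz 93.5 c [564. -48.] size [29. 30.] 70.23516845703125 mean [563.9 -47.6  93.5]
 block z 95.5 c [ 605.5 -148.3] size [58.9 82.2] ang 69.66 [[557.0, -162.0], [634.0, -190.0], [654.0, -135.0], [577.0, -106.0]]
 handle n 2292 z 127.2 [647.2 -77.1] [50.9 14.8] 68.9
side
 red n 76 topz 93.8 c [568. -49.] size [31. 22.] 70.78411865234375 mean [568.9 -47.3  93.8]
 block z 96.2 c [711.8 -68.3] size [161.7 232.3] ang 69.64 [[575.0, -104.0], [793.0, -185.0], [849.0, -33.0], [631.0, 48.0]]
 handle n 87 z 127.5 [643.7 -75. ] [81.8 28.7] 60.0
```

View pics/side7.png

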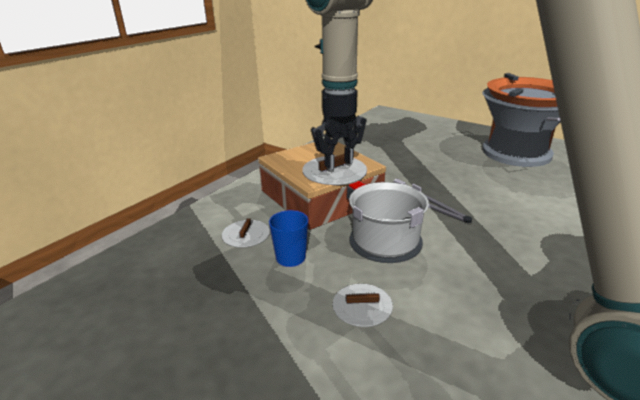

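View pics/wrist7.png

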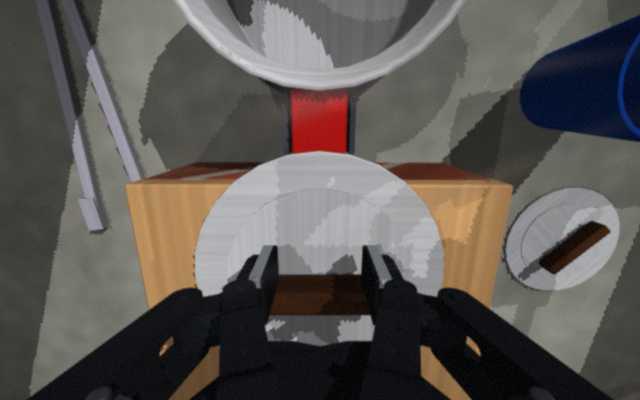

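The lid lies on the block, about x=184 mm from the pot centre, handle top at 127 mm. The tab is still at z≈94. Back off and rise.

move_arm(motion="4.5 0 0 -0.5 0 0 0;4.5 0 0 -1.5 0 0 0;4.5 0 0 -1.5 0 0 0;4.5 -3 0 -1.5 0 0 0;4.5 -8 0 -1.5 0 0 0;4.5 -10 0 -1.5 0 0 0;4.5 -10 0 -1.5 0 0 0")

```text
time_s: 12.08
ee_pos: [617.0, -66.6, 213.4]
tcp_rot: [0.271, 1.549, -0.271]
contact_force: [0.2, -0.7, -0.6]
finger_gap: 0.529
```

```bash
python3 chk.py 8 250
python3 - <<'E'
from h import *
p=r.get_image("side");C=cloud(p);I=p["image"].astype(int)
u=np.array([.941,-.339]);d=C[...,:2]-np.array([647.2,-77.1])
m=(np.hypot(d[...,0],d[...,1])<70)&(abs(C[...,2]-100)<6)&(np.ptp(I,axis=-1)<35)
A=C[m];co=np.linalg.lstsq(np.c_[A[:,:2],np.ones(len(A))],A[:,2],rcond=None)[0];print("lid top",len(A),np.median(A[:,2]),"tilt",co[:2])
for t in ("cup","tongs"):
    for s in r.cut_out(p,t)[:1]:print(t,s["bbox"],np.median(C[s["mask"]],0).round())
E
```

```text
[617.  -66.6 213.4] [ 0.2 -0.7 -0.6]
wrist
 red n 1065 topz 93.4 c [564. -47.] size [29. 30.] 70.21492767333984 mean [564.4 -47.5  93.4]
 block z 95.4 c [ 740.6 -110.8] size [116.3  67.7] ang 71.03 [[690.0, -155.0], [754.0, -177.0], [792.0, -67.0], [727.0, -45.0]]
 handle n 1312 z 127.2 [647.2 -77.7] [82.3 13.9] 70.4
side
 red n 75 topz 93.7 c [568. -48.] size [31. 24.] 68.70232391357422 mean [568.8 -47.   93.6]
 block z 96.2 c [701.  -97.9] size [222.7 232.3] ang 70.0 [[554.0, -163.0], [772.0, -242.0], [848.0, -33.0], [630.0, 46.0]]
 handle n 149 z 125.8 [644.8 -74.9] [81.1 12.5] 70.9
lid top 943 100.88535288794884 tilt [-0.00079823 -0.00205629]
cup [267.8, 207.1, 307.5, 270.4] [596. 157.  62.]
tongs [392.0, 179.0, 469.6, 223.5] [ 417. -201.    6.]
```

View pics/side8.png

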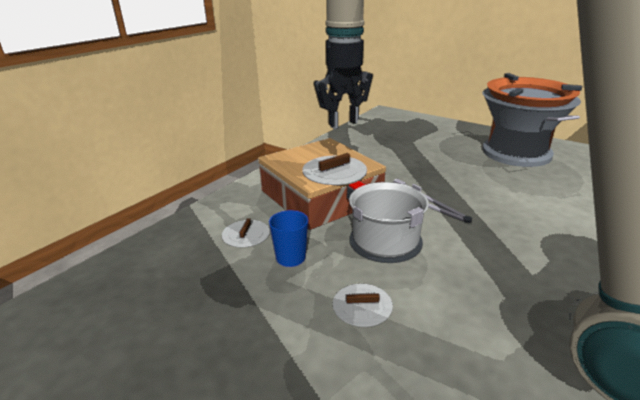

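The lid sits flat on the block at about (335,170), clear of the pot. The tab is down, and the cup and tongs are where they were. Handing in.

```bash
python3 -c "
from station import r
print(r.close_job())"
```

```text
the job is handed in; nothing more can be done
None
```

The sufuria is open and the job is handed in; the interface gave no verdict. I pressed the red tab to its stop with the closed fingertips (tip at z = 94 mm, 12 N). Then I pushed the lid straight over it and onto the block, with the spread fingertips against the back of the handle. The force read about 1.5 N whenever I checked during the push, and the lid was never pinched or lifted.

Last checks before handing in:

| Check | Result |
|---|---|
| Lid centre from pot centre, along pot x | about 184 mm (needs over 153) |
| Lid top height | about 100.9 mm, so underside about 97 mm |
| Lid tilt | about 0.002 rad |
| Tab top height | 93.4–93.7 mm, fully down |
| Cup | same place as at the start, to within 2 mm |
| Tongs | detected outline a few pixels different at most, no visible movement |
| Time used | about 12 s before hand-in |

**Failed or disagreeing readings:**
- The first fit of the scene from the wrist camera, taken once the fingers were at the handle, failed because the gripper blocked the block. I used the side camera for that step.
- The tongs' median depth position read about 11 mm different between the first and last side views. I put this down to detection noise on a thin object, as the arm never came near them.

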